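# Cover the filling pot

### The arm

A 6-joint arm with a two-finger parallel gripper is mounted at the origin on the work surface. World frame = base frame: x ahead of the robot, y to its left, z up, the work surface at z = 0. Lengths are in mm, angles in rad, forces in N, time in s.
With the tool pointing down it reaches from about 400 to 925 mm from the base axis. Payload 12.5 kg.
Tool frame: the origin (TCP) lies between the finger pads; the fingertips stand 19 mm ahead of it and the grasp point (between the pads) is the TCP (env.tips_ahead is the distance from the TCP to the fingertips, in mm); z points along the fingers, y is the line along which they close (so a half turn about z gives the same grasp; the last joint's range is limited). The gripper opens to 95 mm and grips with 3 to 60 N. Pads are 20 mm wide; open, the fingers measure 119 mm over their backs; the gripper's body (75 mm by 180 mm) begins 59 mm behind the grasp point.
Start: joints at [-1.271, 0.491, 1.559, -0, 1.092, -0.106], TCP at [246.745, -574.249, 233.661] pointing down, gripper open.
Joint ranges: [-3.1, 3.1], [-0.84, 2.19], [0.05, 2.79], [-1.13, 4.28], [0.06, 2.93], [-2.69, 2.69]. Speed limits (rad/s): [2.22, 2.22, 2.79, 3.14, 3.14, 3.14].

### API

Orientations are given as [roll, pitch, yaw] about the fixed x, y, z axes, in that order (R = Rz(yaw) Ry(pitch) Rx(roll)).
In Python, from cell import env gives the robot as it stands.
- The arm moves only by the shell command python3 -m crank 'ROWS'. ROWS is JSON, a list of rows, each a list of 5 numbers: the shift along the tool's x, y, z in mm, then the turn about the tool's z in degrees, then the finger opening in mm, from 0 to 95.1. In form: [[dx, dy, dz, yaw, grip], ...]. A call has 1 to 10 rows; each row is the pose to reach, as a shift and turn from the pose commanded when the call began, along the tool's axes at that moment; what a row does not reach only later rows make up. A row lasts 1/12 s, in which the tool goes at most 41.7 mm and 7.16 degrees, less where a joint would pass 70% of its speed; a pose out of reach is approached as far as the arm can. A call with a gripper value outside its range is refused whole. The fingers move at their own pace and stop on an object; the grip force is fixed at half the most. Time passes only in rows, so rows that repeat a pose let the fingers close. It gives the time, the measured TCP pose, the force, the opening and the grip force at its end, in the units of the state.
- env.state(): the state, without advancing time (a new reading comes with each control period).
- env.read_camera(name): name is "scene" or "side" or "wrist"; returns a dict with "img" (420x560x3 uint8, blue, green, red), "K" (3x3 intrinsics, pixels), "pose" (4x4, takes a point from camera to world coordinates). Camera axes: x right, y down, z forward; pixel columns grow to the right and rows downward; lengths in mm; the calibration is good to about 2 mm. A picture is of the moment at which its call begins. There is no depth.
- env.job_done(): hands the job in; it is judged then, once.
The state is a dict: "t": time; "joints": joint angles; "qvel": joint speeds; "tau": joint torques, N m; "eef_pos": TCP position; "tcp_rot": TCP orientation; "ft_force": force on the tool from outside, world axes, zero at the start; "moment": the same for the moment, N m; "opening": opening from 0.0 (shut) to 1.0 (fully open); "grip_force": force on a finger pad.
Only numpy, scipy, OpenCV 4.12 (cv2) and the standard library are available. Lean on these libraries where they do the work, as an engineer would, in place of code of your own. Each camera call takes 0.05 s, during which the arm holds its last target. There are 200 camera calls.

### The job

Put the large steel lid with the black knob on the empty metal filling pot to keep flour dust out: set it down gently, never letting it drop, so that it sits level and fully seated on the rim, then let go. Leave the pot standing where it is, and do not disturb the small red-knobbed lid or the white bowl.

Things in the scene. Friction and masses are not known exactly. Their poses are not given: they have to be found in the camera images.
- lid: Large loose steel lid, about 0.25 kg, knob up on the table. Plate 156 mm across, 4 mm thick (10 to 14 mm above origin). Below it a tapered centring plug 10 mm deep, 100 mm across at the bottom, 112 at the plate. On top a straight black round knob, 28 mm across, from 14 to 54 mm above origin. Origin: centre of the plug's bottom face; z up through the knob. Yaw does not matter.
- pot: Empty open pot of bare light-grey metal, loose, about 0.8 kg, no handles. 134 mm across at the foot, 140 at the rim, 90 mm high, wall 4 mm, mouth 132 mm across. Origin: centre of its underside; z up. When the lid is seated its plate rests on the rim, the plug inside the mouth with about 10 mm play each way, and the lid's origin is 80 mm above the pot's.
- small_lid: Bystander: a small steel lid with a red knob, 100 mm across, 54 mm high, the wrong one for the pot. Origin: centre of its underside; z axis up.
- bowl: Bystander: an open white ceramic bowl, 104 mm across at the rim, 50 mm high. Origin: centre of its underside; z axis up.
Things that resemble listed ones, but are neither listed nor needed, are in the scene too. What is shaped like the lid but yellow is not meant.

How it is judged (in metres and radians):
At the end, for the whole second after the job is handed in: The large lid lies at rest on the pot, its centre within 15 mm of the pot's axis, its plate down on the rim (its origin 74 to 85 mm above the pot's), level within 10 degrees; the pot stands upright within 40 mm of where it was, and the small lid and bowl are within 40 mm of where they were (horizontal distance between lid and pot below 0.015 m and z of lid in the frame of pot between 0.074 and 0.085 m and angle between lid's own z axis and vertical below 0.17 rad and angle between pot's own z axis and vertical below 0.1 rad and distance of each of pot, small_lid, bowl from where it was at the start of the episode below 0.04 m and linear speed of lid below 0.02 m/s and contact force between lid and pot above 0.5 N); the robot touches nothing.
It fails at once if the large lid is dropped: it moves faster than 0.7 m/s with no finger on it (a fall of over 25 mm) (contact force between the fingers and lid below 0.05 N and linear speed of lid above 0.7 m/s).
It fails at once if the pot is pushed more than 40 mm from its place or tipped over 20 degrees (distance of pot from where it was at the start of the episode above 0.04 m or angle between pot's own z axis and vertical above 0.35 rad).
It fails at once if the small lid or the bowl is moved more than 40 mm (distance of any of small_lid, bowl from where it was at the start of the episode above 0.04 m).
It also fails if it takes over 35 s, if anything falls off the work surface, if the arm or the gripper's body presses on something with over 40 N, if the wrist force passes 120 N, or if a joint passes its speed limit or range.

## Working session

There is one attempt and no reset: what is moved stays moved. The work goes in short steps, Python scripts to look and compute and a shell command to move; the robot and the scene stay as the last step left them, time stands still between calls to the robot, and variables do not carry over. Pictures are saved under pics/ and viewed, at most 10 in all, crops included, and the job is handed in when it is done.

```bash
mkdir -p pics
python3 - <<'E'
from cell import env
import cv2
for n in("scene","side"):
    c=env.read_camera(n);cv2.imwrite(f"pics/{n}0.png",c["img"]);print(n,c["K"].round(1).tolist(),c["pose"].round(3).tolist())
s=env.state();print(s)
E
```

```text
scene [[542.6, 0.0, 288.4], [0.0, 542.6, 214.5], [0.0, 0.0, 1.0]] [[-0.847, 0.388, -0.364, 1043.077], [0.532, 0.621, -0.576, 711.19], [0.003, -0.681, -0.732, 975.907], [0.0, 0.0, 0.0, 1.0]]
side [[399.6, 0.0, 289.2], [0.0, 399.6, 210.7], [0.0, 0.0, 1.0]] [[-0.994, -0.069, 0.084, 531.095], [-0.108, 0.662, -0.742, 722.145], [-0.004, -0.747, -0.665, 679.315], [0.0, 0.0, 0.0, 1.0]]
{'t': 0.1, 'joints': array([-1.27057115e+00,  4.91459585e-01,  1.55940397e+00, -7.11438518e-06,
        1.09172486e+00, -1.05571625e-01]), 'qvel': array([ 1.07599675e-04, -5.07326650e-04, -1.90659142e-03,  9.77912625e-05,
        1.93935520e-07,  3.62291284e-04]), 'tau': array([ 3.92231683e-03, -6.13622546e+01, -2.58605611e+01,  6.94191246e-02,
        4.70161589e-02, -5.30711679e-05]), 'eef_pos': array([ 246.6922388 , -574.02433433,  233.13951966]), 'tcp_rot': array([-3.14060177e+00, -9.86535225e-05,  4.05800039e-01]), 'ft_force': array([-0.03852591, -0.2606052 , -0.35335357]), 'moment': array([-0.01430644,  0.03734322, -0.03140616]), 'grip_force': 0.0, 'opening': 0.9994571153536135}
```

View pics/scene0.png

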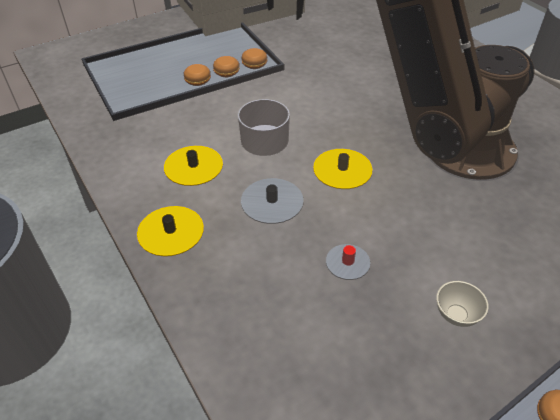

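View pics/side0.png

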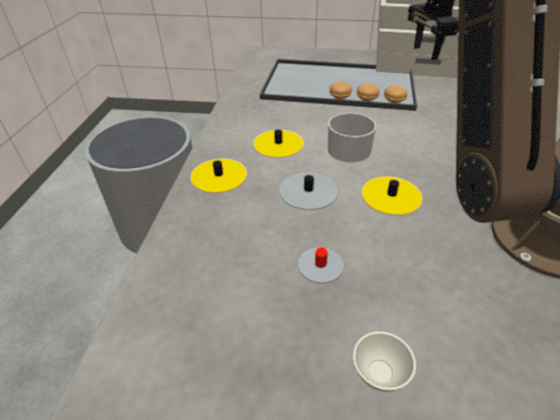

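The scene view shows the lid's plate centred near (272,200) with its knob top near (272,187), and the pot's rim near (264,114). In the side view the lid is near (309,190) and the pot's rim near (351,127). Next I'll measure both with masks.

```bash
cat > h.py <<'E'
import numpy as np,cv2
def plane(c,uv,z):
    uv=np.atleast_2d(uv).astype(float)
    d=np.c_[uv,np.ones(len(uv))]@np.linalg.inv(c["K"]).T@c["pose"][:3,:3].T
    o=c["pose"][:3,3]; return o+d*((z-o[2])/d[:,2])[:,None]
def proj(c,p):
    q=c["K"]@(c["pose"][:3,:3].T@(np.array(p,float)-c["pose"][:3,3]));return q[:2]/q[2]
def blob(m,near):
    n,l,s,ce=cv2.connectedComponentsWithStats(m.astype(np.uint8))
    k=1+np.argmin(np.hypot(*(ce[1:]-near).T)+1e3*(s[1:,4]<40)); return (l==k).astype(np.uint8)
def circ(p):
    p=p[:,:2];A=np.c_[2*p,np.ones(len(p))];x=np.linalg.lstsq(A,(p**2).sum(1),rcond=None)[0]
    return x[:2],np.sqrt(x[2]+x[0]**2+x[1]**2)
E
python3 - <<'E'
from cell import env
from h import *
seeds={"scene":((272,203),(264,130),(262,214)),"side":((309,193),(351,140),(295,193))}
for n,(sl,sp,px) in seeds.items():
    c=env.read_camera(n);im=c["img"].astype(int)
    for u,v in (sl[0]-20,sl[1]),(sp[0],sp[1]+12),(sl[0]-45,sl[1]+40):print(n,(u,v),im[v,u])
    dif=im[...,0]-im[...,2]
    for nm,s,m,z,r in(("lid",sl,dif>3,14,78),):
        b=blob(m,s);h=cv2.convexHull(max(cv2.findContours(b,0,1)[0],key=cv2.contourArea))[:,0]
        P=plane(c,h,z);print(nm,b.sum(),circ(P),h.min(0),h.max(0))
    k=blob(im.max(2)<50,(sl[0],sl[1]-9));ys,xs=np.nonzero(k);print("knob",xs.min(),xs.max(),ys.min(),ys.max())
    t=(xs.min()+xs.max())/2; w=(xs.max()-xs.min()+1)
    print("knob foot pt centre",plane(c,[(t,ys.max()-.2*w)],14),"top",plane(c,[(t,ys.min()+.35*w)],54))
    cr=c["img"][sp[1]-45:sp[1]+35,sp[0]-50:sp[0]+50]
    cv2.imwrite(f"pics/pot_{n}.png",cv2.resize(cr,None,fx=4,fy=4,interpolation=cv2.INTER_NEAREST))
a=cv2.imread("pics/pot_scene.png");b=cv2.imread("pics/pot_side.png");cv2.imwrite("pics/pots.png",np.hstack([a,b]))
E
```

```text
scene (252, 203) [158 151 147]
scene (264, 142) [86 88 94]
scene (227, 243) [130 133 138]
lid 1994 (array([ 572.43884698, -110.92185274]), np.float64(76.97993077921072)) [241 178] [302 222]
knob 187 196 151 166
knob foot pt centre [[ 685.06009948 -336.12439214   14.        ]] top [[ 684.19830946 -326.03823893   54.        ]]
side (289, 193) [176 177 172]
side (351, 152) [103 107 112]
side (264, 233) [151 158 163]
lid 1428 (array([ 574.18805412, -110.19068576]), np.float64(75.68230949491506)) [280 173] [336 208]
knob 305 312 176 190
knob foot pt centre [[ 573.09642408 -114.52092041   14.        ]] top [[ 573.44104263 -103.92384079   54.        ]]
```

View pics/pots.png

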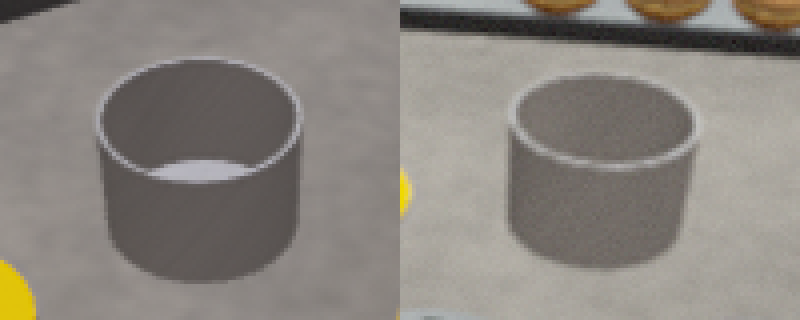

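The crops show the pot's rim as a thin bright ring in both views. In the scene view its extremes are at crop points (97,118), (303,118), (200,56) and (200,183). In the side view they are (108,118), (299,125), (200,73) and (200,168).

```bash
cat >> h.py <<'E'
def todo(s,p):
    y=s["tcp_rot"][2];d=np.array(p)-s["eef_pos"]
    return np.round([d[0]*np.cos(y)+d[1]*np.sin(y),d[0]*np.sin(y)-d[1]*np.cos(y),-d[2]],1)
E
python3 - <<'E'
from cell import env
from h import *
D={"scene":([(97,118),(303,118),(200,56),(200,183)],(214,85)),"side":([(108,118),(299,125),(200,73),(200,168)],(301,95))}
for n,(p,o) in D.items():
    c=env.read_camera(n);P=plane(c,(np.array(p)-1.5)/4+o,90);print(n,circ(P),P.mean(0))
    yl=c["img"].astype(int);yl=(yl[...,2]>150)&(yl[...,0]<60)
    for q in cv2.connectedComponentsWithStats(yl.astype(np.uint8)):
        if getattr(q,'ndim',0)==2 and q.shape[1]==2:print("yellow",plane(c,q[1:],10).round())
print(todo(env.state(),(573,-110.5,200)))
E
```

```text
scene (array([ 462.12582584, -334.25067009]), np.float64(69.95041754414164)) [ 462.31537403 -333.97731225   90.        ]
yellow [[ 683. -332.   10.]
 [ 354. -112.   10.]
 [ 829. -151.   10.]
 [ 504.  119.   10.]
 [ 389.  593.   10.]
 [ 441.  612.   10.]]
side (array([ 465.33398406, -332.05691269]), np.float64(69.30643671520227)) [ 466.34341593 -329.94647821   90.        ]
yellow [[ 271. -678.   10.]
 [ 683. -330.   10.]
 [ 828. -149.   10.]
 [ 355. -109.   10.]
 [ 528.  108.   10.]]
[ 482.8 -297.2   33.5]
```

```bash
python3 -m crank '[[34,-21,0,0,60],[68,-42,0,0,60],[102,-63,0,0,60],[136,-84,0,0,60],[170,-105,0,0,60],[204,-126,0,0,60],[238,-147,5,0,60],[272,-168,10,0,60],[306,-188,15,0,60],[340,-209,20,0,60]]'; python3 -m crank '[[34,-21,5,0,60],[68,-42,10,0,60],[102,-63,13,0,60],[136,-84,13,0,60],[143,-88,13,0,60],[143,-88,13,0,60],[143,-88,13,0,60]]'
python3 - <<'E'
from cell import env
from h import *
c=env.read_camera("wrist");cv2.imwrite("pics/w1.png",c["img"]);print(proj(c,(573,-110.5,54)),proj(c,(573,-110.5,14)),env.state()["t"],todo(env.state(),(573,-110.5,38)))
E
```

```text
t: 1.13
eef_pos: [477.5, -246.3, 213.6]
tcp_rot: [3.141, -0.0, 0.406]
ft_force: [0.8, -0.7, 0.9]
opening: 0.632
grip_force: 0.0
t: 1.72
eef_pos: [573.0, -110.7, 200.4]
tcp_rot: [-3.142, 0.001, 0.407]
ft_force: [0.8, 0.2, -0.2]
opening: 0.63
grip_force: 0.0
[287.57877993 203.2117733 ] [287.4992121  194.78970442] 1.7667 [  0.6  -0.7 162.6]
```

View pics/w1.png

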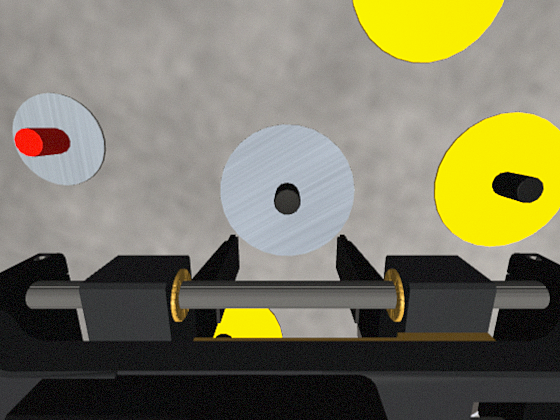

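The wrist view shows the lid centred near (287,190) with its knob top near (287,201), close to what I predicted. I'll refine the plate's position, then descend.

Run:
```python
from cell import env
from h import *
c=env.read_camera("wrist");im=c["img"].astype(int)
b=blob((im[...,0]-im[...,2]>4),(287,190));h=cv2.convexHull(max(cv2.findContours(b,0,1)[0],key=cv2.contourArea))[:,0];h=h[h[:,1]<225]
P=plane(c,h,14);x,r=circ(P);print(b.sum(),h.min(0),h.max(0),x,r,todo(env.state(),(*x,38)))
```

```text
13213 [220 124] [353 223] [ 574.0025065  -109.29252444] 77.52364375736995 [  2.3  -1.8 162.7]
```

```bash
python3 -m crank '[[2,-1,35,0,60],[2,-1,70,0,60],[2,-1,105,0,60],[2,-1,135,0,60],[2,-1,150,0,60],[2,-1,160,0,60],[2,-1,162,0,60],[2,-1,162,0,60]]'; python3 -m crank '[[0,0,0,0,0],[0,0,0,0,0],[0,0,0,0,0],[0,0,0,0,0],[0,0,0,0,0],[0,0,0,0,0],[0,0,0,0,0],[0,0,0,0,0]]'
```

```text
t: 2.48
eef_pos: [574.6, -109.9, 38.8]
tcp_rot: [3.142, 0.0, 0.405]
ft_force: [-0.6, 0.7, 0.6]
opening: 0.628
grip_force: 0.0
t: 3.15
eef_pos: [574.9, -109.0, 39.0]
tcp_rot: [3.141, -0.0, 0.406]
ft_force: [-1.1, 0.4, 5.0]
opening: 0.289
grip_force: 30.0
```

Gripped: an opening of 0.289 is about 27.5 mm, which matches the 28 mm knob. Now I'll lift slowly and check the lid.

```bash
python3 -m crank '[[0,0,-5,0,0],[0,0,-15,0,0],[0,0,-30,0,0],[0,0,-50,0,0],[0,0,-70,0,0],[0,0,-90,0,0],[0,0,-110,0,0],[0,0,-125,0,0],[0,0,-130,0,0],[0,0,-130,0,0]]'
python3 - <<'E'
from cell import env
from h import *
s=env.state();y=s["tcp_rot"][2]
off=38.9  # tcp above lid origin
for n in("wrist","scene","side"):
    c=env.read_camera(n);im=c["img"].astype(int);z=s["eef_pos"][2]-off+14
    e=proj(c,(*s["eef_pos"][:2],z))
    if n=="wrist":cv2.imwrite("pics/w2.png",c["img"])
    b=blob((im[...,0]-im[...,2]>3),e);h=cv2.convexHull(max(cv2.findContours(b,0,1)[0],key=cv2.contourArea))[:,0]
    print(n,b.sum(),h.min(0),h.max(0),circ(plane(c,h,z)))
print(s["eef_pos"],todo(s,(463.5,-333.2,s["eef_pos"][2])))
E
```

```text
t: 3.98
eef_pos: [575.0, -109.1, 170.1]
tcp_rot: [3.14, -0.002, 0.406]
ft_force: [0.4, -0.0, -2.5]
opening: 0.287
grip_force: 30.0
wrist 24777 [165 125] [409 266] (array([ 579.8141645 , -105.99640781]), np.float64(72.88733158094588))
scene 1797 [238 141] [304 183] (array([ 573.67209435, -108.58132075]), np.float64(76.35824564512815))
side 1448 [276 129] [341 166] (array([ 578.38995145, -114.85429499]), np.float64(81.77213246339605))
[ 575.00626365 -109.05058691  170.08239819] [-190.9  161.9   -0. ]
```

View pics/w2.png

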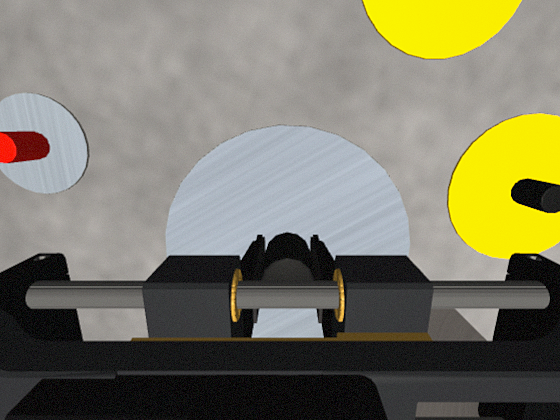

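The lid hangs level in the grip, with its plate centred under the fingers and the knob near (290,245). Next, carry it over the pot.

```bash
python3 -m crank '[[-10,8,0,0,0],[-29,25,0,0,0],[-52,44,0,0,0],[-75,64,0,0,0],[-98,83,0,0,0],[-121,103,0,0,0],[-144,122,0,0,0],[-165,140,0,0,0],[-181,153,0,0,0],[-189,160,0,0,0]]'; python3 -m crank '[[-2,2,0,0,0],[-2,2,0,0,0],[-2,2,10,0,0],[-2,2,10,0,0],[-2,2,10,0,0]]'
python3 - <<'E'
from cell import env
from h import *
s=env.state();A=[]
for n in("scene","side"):
    c=env.read_camera(n);z=s["eef_pos"][2]-38.9+14
    e=proj(c,(*s["eef_pos"][:2],z)).astype(int)
    u,v=e;A.append(cv2.resize(c["img"][v-50:v+70,u-60:u+70],None,fx=3,fy=3,interpolation=cv2.INTER_CUBIC))
    im=c["img"].astype(int);b=blob((im[...,0]-im[...,2]>3),e);h=cv2.convexHull(max(cv2.findContours(b,0,1)[0],key=cv2.contourArea))[:,0]
    print(n,e,b.sum(),h.min(0),h.max(0),circ(plane(c,h,z)))
cv2.imwrite("pics/over.png",np.hstack(A));print(s["eef_pos"],todo(s,(463.5,-333.2,119)))
E
```

```text
t: 4.97
eef_pos: [462.4, -332.9, 167.7]
tcp_rot: [-3.141, 0.001, 0.404]
ft_force: [0.3, 0.4, -1.4]
opening: 0.289
grip_force: 30.0
t: 5.38
eef_pos: [463.4, -332.1, 157.8]
tcp_rot: [-3.14, 0.001, 0.407]
ft_force: [0.1, -1.3, -2.1]
opening: 0.29
grip_force: 30.0
scene [263 101] 1301 [235  85] [292 118] (array([ 460.76027325, -333.70238377]), np.float64(76.86395040912079))
side [353 110] 1523 [328  72] [415 124] (array([ 421.54368161, -450.33013871]), np.float64(179.24659777475904))
[ 463.39174546 -332.06525216  157.79955143] [-0.3  1.1 38.8]
```

View pics/over.png

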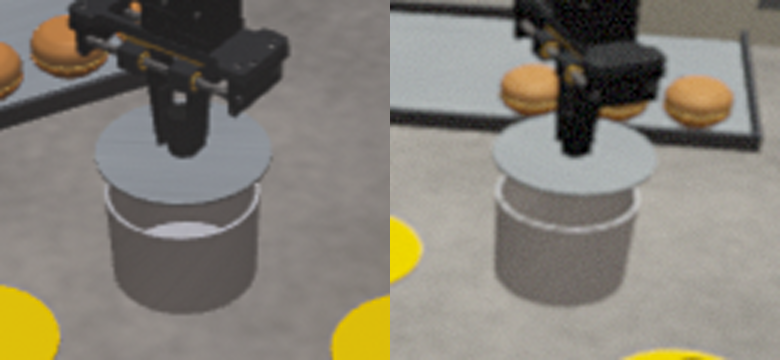

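The lid sits centred above the rim in both views; in the scene camera, lid and pot agree to about 1.5 mm. I'll lower it slowly.

```bash
python3 -m crank '[[0,1,6,0,0],[0,1,14,0,0],[0,1,22,0,0],[0,1,29,0,0],[0,1,33,0,0],[0,1,35,0,0],[0,1,36,0,0],[0,1,37,0,0],[0,1,37,0,0]]'; python3 -m crank '[[0,0,0.5,0,0],[0,0,1,0,0],[0,0,1.5,0,0],[0,0,1.5,0,0]]'
```

```text
t: 6.23
eef_pos: [463.6, -334.2, 121.7]
tcp_rot: [3.141, -0.0, 0.406]
ft_force: [-0.4, 0.1, -1.4]
opening: 0.287
grip_force: 30.0
t: 6.57
eef_pos: [463.6, -334.2, 120.2]
tcp_rot: [3.141, -0.0, 0.406]
ft_force: [0.1, -0.1, -2.5]
opening: 0.29
grip_force: 30.0
```

```bash
python3 -m crank '[[0,0,0.5,0,0],[0,0,1,0,0],[0,0,1,0,0],[0,0,1,0,0]]'; python3 -m crank '[[0,0,0.5,0,0],[0,0,1,0,0],[0,0,1,0,0],[0,0,1,0,0]]'
```

```text
t: 6.9
eef_pos: [463.6, -334.2, 119.2]
tcp_rot: [3.141, 0.0, 0.406]
ft_force: [0.4, -0.0, -1.5]
opening: 0.289
grip_force: 30.0
t: 7.23
eef_pos: [463.6, -334.2, 119.1]
tcp_rot: [3.141, -0.0, 0.406]
ft_force: [-2.6, 2.8, 9.0]
opening: 0.29
grip_force: 30.0
```

It made contact at z = 119.1 (expected about 119) with a 9 N push, so the lid is seated. Release and rise.

```bash
python3 -m crank '[[0,0,0,0,35],[0,0,0,0,45],[0,0,0,0,60],[0,0,0,0,60],[0,0,0,0,60],[0,0,-10,0,60],[0,0,-30,0,60],[0,0,-60,0,60],[0,0,-95,0,60],[0,0,-130,0,60]]';python3 -m crank '[[-40,0,-20,0,60],[-40,0,-30,0,60],[-40,0,-30,0,60],[-40,0,-30,0,60]]'
python3 - <<'E'
from cell import env
from h import *
A=[]
for n in("scene","side"):
    c=env.read_camera(n);e=proj(c,(463.5,-333.5,94)).astype(int);u,v=e
    A.append(cv2.resize(c["img"][v-50:v+70,u-60:u+70],None,fx=3,fy=3,interpolation=cv2.INTER_CUBIC))
    im=c["img"].astype(int);b=blob((im[...,0]-im[...,2]>3),e);h=cv2.convexHull(max(cv2.findContours(b,0,1)[0],key=cv2.contourArea))[:,0]
    print(n,b.sum(),circ(plane(c,h,94)))
cv2.imwrite("pics/end.png",np.hstack(A));s=env.state();print(s["t"],s["ft_force"])
E
```

```text
t: 8.07
eef_pos: [463.3, -333.9, 250.1]
tcp_rot: [-3.141, 0.0, 0.406]
ft_force: [0.2, -0.4, 0.1]
opening: 0.633
grip_force: 0.0
t: 8.4
eef_pos: [426.8, -350.0, 278.9]
tcp_rot: [3.14, -0.001, 0.405]
ft_force: [-0.0, 0.4, -0.4]
opening: 0.633
grip_force: 0.0
scene 1413 (array([ 460.91538881, -336.1522724 ]), np.float64(76.87479339663194))
side 917 (array([ 462.75258912, -334.71677156]), np.float64(75.53973876329215))
8.5 [ 1.2393716  -0.34867089 -0.03542275]
```

View pics/end.png

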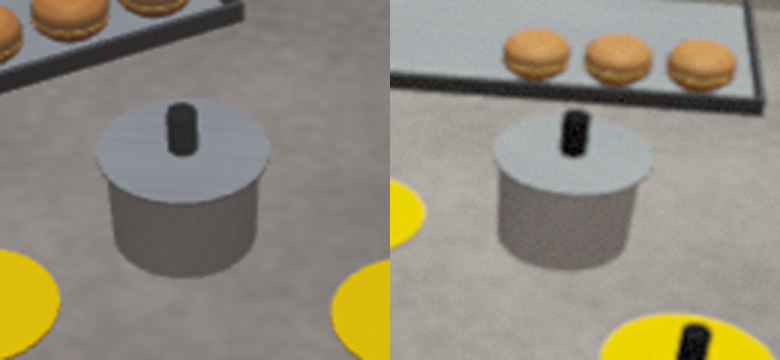

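The lid sits level and centred on the pot, within about 3 mm, and the gripper is clear of it.

```bash
python3 -c "
from cell import env
print(env.job_done())"
```

```text
the job is handed in; nothing more can be done
None
```

The large steel lid is seated level on the pot, centred to within about 3 mm by the cameras, the gripper has let go and is clear, and I handed the job in after about 8.5 s of robot time; no verdict was returned.

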